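# Sort packs and wheels on the pit table

## Robot

A 7-joint arm with a two-finger parallel gripper is mounted at the origin on the work surface. World frame = base frame: x ahead of the robot, y to its left, z up, the work surface at z = 0. Lengths are in m, angles in rad, forces in N, time in s.
With the tool pointing down it reaches from about 0.425 to 1.025 m from the base axis. Payload 9.4 kg.
Tool frame: the origin (TCP) lies between the finger pads; the fingertips stand bot.tip_extent ahead of it and the grasp point (between the pads) lies 8 mm behind it (bot.tip_extent is the distance from the TCP to the fingertips, in m); y points along the fingers, x is the direction in which the jaws open and shut, and the axes are right-handed (so a half turn about y gives the same grasp; the last joint's range is limited). The gripper opens to 93 mm and grips with 3 to 60 N. Pads are 15 mm wide; open, the fingers measure 128 mm over their backs; the gripper's body (75 mm by 188 mm) begins 65 mm behind the grasp point.
Start: joints at [1.119, 0.599, -0.003, 1.599, 0.002, 0.943, -0.08], TCP at [0.265, -0.675, 0.23] pointing down, gripper open.
Joint ranges: [-2.57, 2.57], [-0.35, 1.97], [-1.29, 1.29], [0.11, 2.56], [-1.05, 4.19], [0.11, 1.86], [-2.63, 2.63]. Speed limits (rad/s): [2.22, 2.22, 3.01, 3.01, 3.14, 3.14, 3.14].

## Interface

Orientations are given as a unit quaternion [x, y, z, w].
In Python, from bench import telemetry, grab_frame, camera_info, workorder, bot gives the robot as it stands.
- The arm moves only by the shell command python3 -m crank 'ROWS' [FORCE]. ROWS is JSON, a list that holds one entry, the list of rows, each a list of 5 numbers: the shift along the tool's x, y, z in mm, then the turn about the tool's y in degrees, then the closure, from -1 (fully open) to 1 (shut), so that 0 is half open. In form: [[[x, y, z, roll, claw], ...]]. A call has 1 to 8 rows; each row is the pose to reach, as a shift and turn from the pose commanded when the call began, along the tool's axes at that moment; what a row does not reach only later rows make up. A row lasts 1/10 s, in which the tool goes at most 50 mm and 8.59 degrees, less where a joint would pass 70% of its speed; a pose out of reach is approached as far as the arm can. A call with a gripper value outside its range is refused whole. The fingers move at their own pace and stop on an object; FORCE is the grip in N (left out, the last holds). Time passes only in rows, so rows that repeat a pose let the fingers close. It gives the time, the measured TCP pose, the force and the opening at its end, in the units of the state.
- telemetry.sense(): the state, without advancing time (a new reading comes with each control period).
- grab_frame(name): name is "scene" or "top" or "wrist"; returns the picture (420x560x3 uint8, red, green, blue); there is no depth.
- camera_info(name): a dict with "fx", "fy", "cx", "cy" (pixels), "k1" (the pictures are not rectified: a ray, as slopes to the right and down, at radius r is drawn at 1 + k1 r^2 times it, then the intrinsics apply), "eye" and "attitude" of the camera in the world; the wrist camera has in their place "tool_from_camera" (4x4, takes a point from camera to tool coordinates, whose origin is the TCP and whose axes are the tool frame's). Camera axes: x right, y up, looking along -z (the intrinsics and any distortion apply to the point x, -y, -z); pixel columns grow to the right and rows downward; lengths in m; the calibration is good to about 2 mm. A picture is of the moment at which its call begins: read the wrist's pose just before it. camera_info takes no time and is no camera call.
- workorder.hand_in(): hands the job in, once; it reports no verdict.
The state is a dict: "time": time; "q": joint angles; "qd": joint speeds; "joint_efforts": joint torques, N m; "tool_pos": TCP position; "eef_rot": TCP orientation; "wrist_force": force on the tool from outside, world axes, zero at the start; "ft_torque": the same for the moment, N m; "width": opening from 0.0 (shut) to 1.0 (fully open).
Only numpy, scipy, OpenCV 4.12 (cv2) and the standard library are available. Lean on these libraries where they do the work, as an engineer would, in place of code of your own. Each camera call takes 0.05 s, during which the arm holds its last target.

## Task

Tidy the model-car pit table between heats: press each battery pack flat down into the charging cradle of its own colour until the spring catch has snapped back over its end, and lay each wheel flat inside the tray that matches the colour of its hub. Leave everything released and at rest.

Things in the scene. Friction and masses are not known exactly. Their poses are not given: they have to be found in the camera images.
- pack_blue: Loose model-car battery pack, block-shaped, blue with black ends and two thin white bands, 80 x 40 x 24 mm (x, y, z), about 0.14 kg. Lies flat on the table. Origin: centre of its underside; x along its 80 mm length, z up. The same either way round.
- pack_orange: Loose model-car battery pack, block-shaped, orange with black ends and two thin white bands, 80 x 40 x 24 mm (x, y, z), about 0.14 kg. Lies flat on the table. Origin: centre of its underside; x along its 80 mm length, z up. The same either way round.
- wheel_yellow: Loose model-car wheel with black tyre and yellow hub, lying flat: 60 mm diameter, 28 mm high, about 0.05 kg. Origin: centre of its underside; z along its axis, up.
- wheel_white: Loose model-car wheel with black tyre and white hub, lying flat: 60 mm diameter, 28 mm high, about 0.05 kg. Origin: centre of its underside; z along its axis, up.
- cradle_blue: Fixed charging cradle, blue guides on a black base. Origin: underside, below the pack place's middle; x points along the place to the catch. Floor 6 mm up, place 94 (x) x 54 (y) mm, so 7 mm free round a pack. Guides 26 mm high, flared out above, to 37 mm, only at the ends and corners: the middle 58 mm of both long sides is open for fingers. A pack held across its width goes straight down.
- cradle_orange: Fixed charging cradle, orange guides on a black base. Origin: underside, below the pack place's middle; x points along the place to the catch. Floor 6 mm up, place 94 (x) x 54 (y) mm, so 7 mm free round a pack. Guides 26 mm high, flared out above, to 37 mm, only at the ends and corners: the middle 58 mm of both long sides is open for fingers. A pack held across its width goes straight down.
- tray_yellow: Fixed square yellow tray, 98 x 98 mm outside, 86 x 86 mm inside. Origin: centre of its underside; floor 3 mm and rim top 10 mm above the table; x and y along its sides.
- tray_white: Fixed square white tray, 98 x 98 mm outside, 86 x 86 mm inside. Origin: centre of its underside; floor 3 mm and rim top 10 mm above the table; x and y along its sides.
- cradle_blue_catch (a joint): Spring catch at the blue cradle's +x end, 22 mm wide, 61 mm tall; slide in m: 0 shut, up to 0.020 pushed to +x, weak spring back to 0. Its nose slopes from x = 50 mm at the top to x = 31 mm at 33 mm height, over the pack place. A pack pressed straight down (2 to 6 N) pushes it aside; when the pack is on the floor (top at 30 mm) it snaps back over it. The robot need not touch it.
- cradle_orange_catch (a joint): Spring catch at the orange cradle's +x end, 22 mm wide, 61 mm tall; slide in m: 0 shut, up to 0.020 pushed to +x, weak spring back to 0. Its nose slopes from x = 50 mm at the top to x = 31 mm at 33 mm height, over the pack place. A pack pressed straight down (2 to 6 N) pushes it aside; when the pack is on the floor (top at 30 mm) it snaps back over it. The robot need not touch it.
Not all that is in view belongs to the job. Leave any brown look-alike of the tray_yellow alone. Leave any purple look-alike of the wheel_white alone.

How it is judged:
By the outcome, as a careful person would: the job done as asked, in the order asked, and still so for the second after the job is handed in, with the robot touching nothing.
It also fails if it takes over 112 s, if anything falls off the work surface, if the arm or the gripper's body presses on something with over 40 N, if the wrist force passes 120 N, or if a joint passes its speed limit or range.

## Working session

There is one attempt and no reset: what is moved stays moved. The work goes in short steps, Python scripts to look and compute and a shell command to move; the robot and the scene stay as the last step left them, time stands still between calls to the robot, and variables do not carry over. Pictures are saved under pics/ and viewed, and the job is handed in when it is done.

```bash
ls; mkdir -p pics; python3 - <<'E'
from bench import telemetry, grab_frame, camera_info, workorder, bot
import cv2
print(telemetry.sense()); print(bot.tip_extent)
for n in("scene","top","wrist"):
    print(n,camera_info(n)); cv2.imwrite(f"pics/{n}0.png",grab_frame(n)[:,:,::-1])
E
```

```text
pics
{'time': 0.0, 'q': array([ 1.11924384,  0.6001198 , -0.0025138 ,  1.60014731,  0.0018208 ,
        0.94293126, -0.07983126]), 'qd': array([-0.00052788,  0.0009556 ,  0.00190416,  0.00046104,  0.00039243,
        0.00084431,  0.0002802 ]), 'joint_efforts': array([-1.51070773e-03, -7.65077233e+01,  1.49734195e+00, -2.52351183e+01,
       -5.23775176e-02,  1.69842259e-02,  1.75738401e-04]), 'tool_pos': array([ 0.26522777, -0.6742134 ,  0.22875803]), 'eef_rot': array([-0.58414703,  0.3985752 , -0.39757189,  0.58467653]), 'wrist_force': array([-1.03264903e+00, -5.60888816e-01,  9.81534886e-04]), 'ft_torque': array([ 0.01393877,  0.00747837, -0.00866019]), 'width': 1.0004340177336444}
0.011
scene {'fx': 426.6115518828559, 'fy': 426.6115518828559, 'cx': 274.74339444754224, 'cy': 212.3038939408638, 'k1': -0.04348368435022906, 'eye': array([ 1.13975036, -0.21920954,  0.75419242]), 'attitude': array([0.31584294, 0.22016035, 0.5224341 , 0.76081224])}
top {'fx': 534.5403438106491, 'fy': 534.5403438106491, 'cx': 274.32065141432923, 'cy': 220.36137907851293, 'k1': -0.024111391908656386, 'eye': array([0.30327437, 0.03617855, 1.26628367]), 'attitude': array([-0.04999146,  0.04398347,  0.71524078, -0.69569888])}
wrist {'fx': 319.2321945484101, 'fy': 319.2321945484101, 'cx': 284.2556609893601, 'cy': 211.2371516108579, 'k1': -0.01987540672439427, 'tool_from_camera': array([[ 9.99999920e-01, -3.40276809e-04,  2.10014316e-04,
        -5.07743912e-04],
       [ 2.91589793e-04,  2.61150149e-01, -9.65298148e-01,
        -1.54962896e-01],
       [ 2.73623304e-04,  9.65298132e-01,  2.61150227e-01,
         7.16390406e-02],
       [ 0.00000000e+00,  0.00000000e+00,  0.00000000e+00,
         1.00000000e+00]])}
```

View pics/scene0.png

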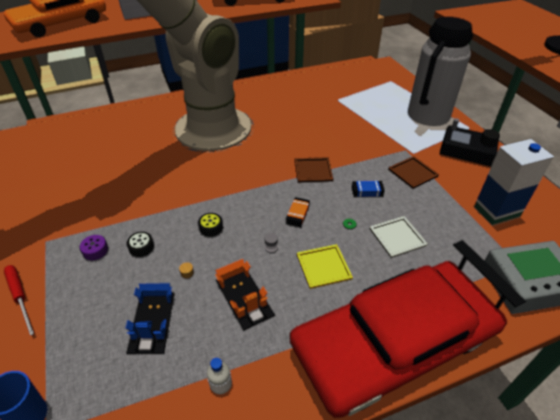

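View pics/top0.png

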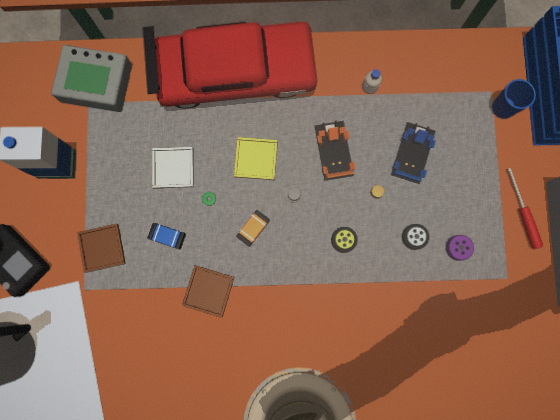

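View pics/wrist0.png

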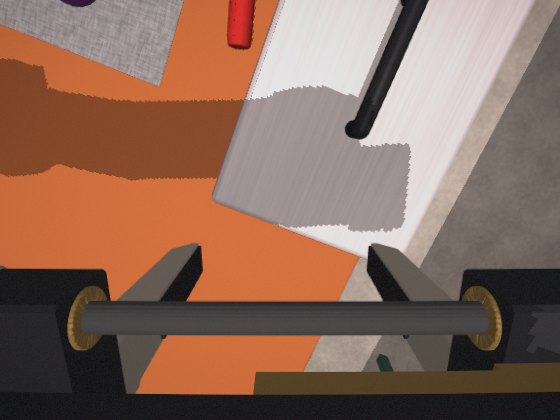

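```bash
python3 - <<'E'
from scipy.spatial.transform import Rotation as R
from bench import telemetry
print(R.from_quat(telemetry.sense()['eef_rot']).as_matrix().round(3))
E
```

```text
[[ 0.366 -0.001  0.931]
 [-0.931  0.001  0.366]
 [-0.001 -1.    -0.   ]]
```

The top view shows the blue pack (167,236), the orange pack (253,228), the yellow-hub wheel (344,239), the white-hub wheel (416,237), and a purple decoy wheel at (460,248). The cradles are at (335,150) orange and (414,152) blue. The trays are yellow (256,158) and white (172,168). The two brown trays at (102,248) and (208,291) are decoys. I'll confirm this in enlarged crops.

```bash
python3 - <<'E'
import cv2
t=cv2.imread("pics/top0.png"); s=cv2.imread("pics/scene0.png")
cv2.imwrite("pics/c1.png",cv2.resize(t[110:275,295:485],None,fx=4,fy=3.6,interpolation=cv2.INTER_CUBIC)[:600,:800])
cv2.imwrite("pics/c2.png",cv2.resize(t[120:320,75:285],None,fx=3,fy=3,interpolation=cv2.INTER_CUBIC))
cv2.imwrite("pics/c3.png",cv2.resize(s[195:365,70:330],None,fx=3,fy=3,interpolation=cv2.INTER_CUBIC))
E
```

```text
(no output)
```

View pics/c1.png

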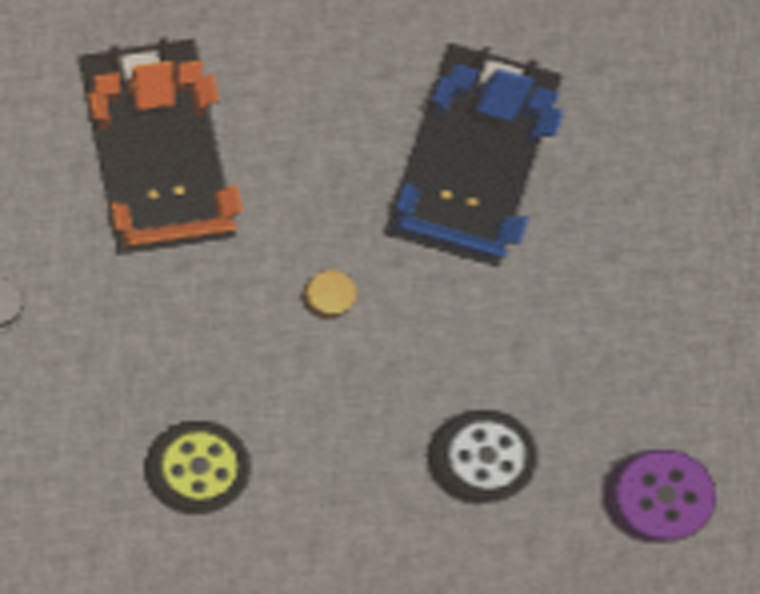

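View pics/c2.png

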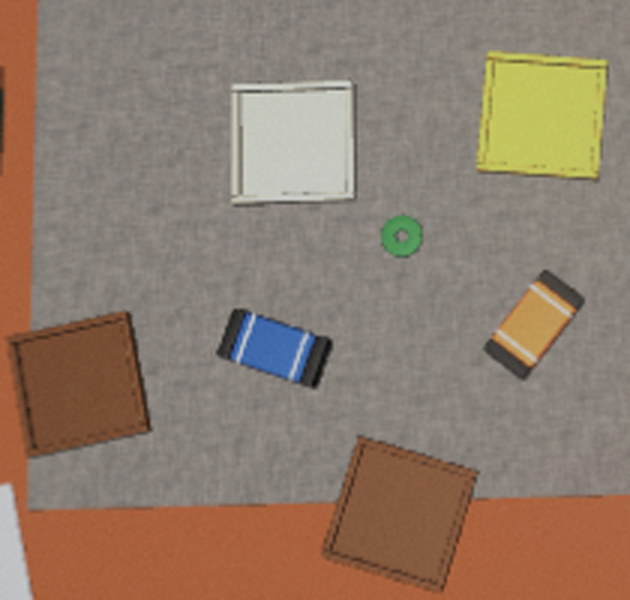

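View pics/c3.png

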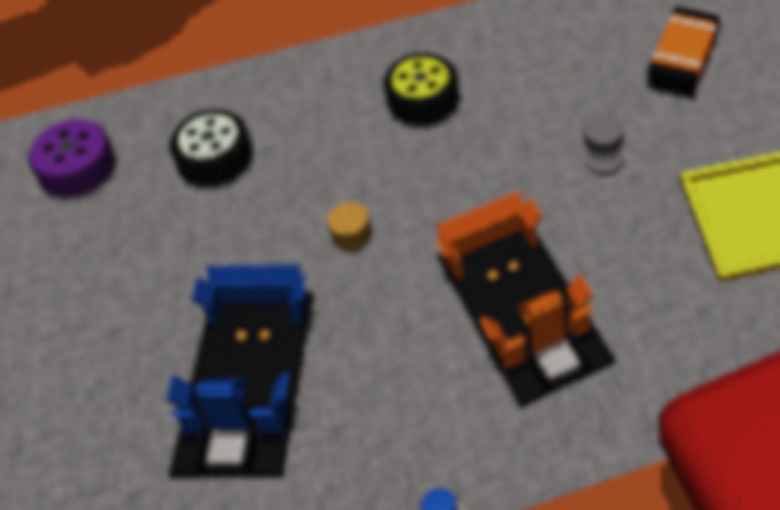

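```bash
cat > h.py <<'E'
import numpy as np, cv2
from scipy.spatial.transform import Rotation as R
from bench import telemetry, grab_frame, camera_info, bot
def cam(n,st=None):
    c=camera_info(n); K=np.array([[c['fx'],0,c['cx']],[0,c['fy'],c['cy']],[0,0,1]]); D=np.array([c['k1'],0,0,0,0])
    if n=='wrist':
        st=st or telemetry.sense()
        T=np.eye(4);T[:3,:3]=R.from_quat(st['eef_rot']).as_matrix();T[:3,3]=st['tool_pos']
        M=T@c['tool_from_camera'];return K,D,M[:3,:3],M[:3,3]
    return K,D,R.from_quat(c['attitude']).as_matrix(),c['eye']
def cast(C,px,z):
    K,D,Rm,e=C
    u=cv2.undistortPoints(np.array(px,float).reshape(-1,1,2),K,D).reshape(-1,2)
    d=np.c_[u[:,0],-u[:,1],-np.ones(len(u))]@Rm.T
    return e+d*((z-e[2])/d[:,2])[:,None]
def proj(C,P):
    K,D,Rm,e=C
    p=(np.array(P,float).reshape(-1,3)-e)@Rm; p=p*[1,-1,-1]
    return cv2.projectPoints(p,np.zeros(3),np.zeros(3),K,D)[0].reshape(-1,2)
def shot(n,fn=None):
    st=telemetry.sense(); im=grab_frame(n)[:,:,::-1].copy()
    if fn: cv2.imwrite('pics/'+fn,im)
    return im,cam(n,st),st
def mask(im,hlo,hhi,smin,vmin,smax=255,vmax=255,roi=None):
    h=cv2.cvtColor(im,cv2.COLOR_BGR2HSV); m=cv2.inRange(h,(hlo,smin,vmin),(hhi,smax,vmax))
    if roi:
        k=np.zeros_like(m);x0,y0,x1,y1=roi;k[y0:y1,x0:x1]=255;m&=k
    return m
def big(m):
    cs=cv2.findContours(m,cv2.RETR_EXTERNAL,cv2.CHAIN_APPROX_NONE)[0]
    return max(cs,key=cv2.contourArea)
def wrect(C,c,z):
    P=cast(C,c.reshape(-1,2),z)[:,:2]
    (x,y),(w,h),a=cv2.minAreaRect((P*1000).astype(np.float32))
    if h>w: w,h,a=h,w,a+90
    return round(x,1),round(y,1),round(w,1),round(h,1),round((a+90)%180-90,1)
def tool(x,y,yaw_deg=None,z=None,st=None):
    """needed shift in tool axes (mm) to put TCP at x,y(,z mm) and roll for jaw axis heading (deg, world)"""
    st=st or telemetry.sense(); Rm=R.from_quat(st['eef_rot']).as_matrix();p=st['tool_pos']*1000
    d=np.array([x,y,p[2] if z is None else z])-p
    r=None
    if yaw_deg is not None:
        a=np.degrees(np.arctan2(Rm[1,0],Rm[0,0])); r=-((yaw_deg-a+90)%180-90) # roll about tool y (down)
    return (Rm.T@d).round(1),r
E
python3 - <<'E'
from h import *
im=cv2.imread('pics/top0.png');C=cam('top')
for n,m,z in [('packblue',mask(im,100,125,120,60,roi=(140,215,195,255)),.024),('packor',mask(im,5,25,130,90,roi=(230,205,275,250)),.024),
 ('ytray',mask(im,22,35,120,80,roi=(225,130,285,190)),.01),('wtray',mask(im,0,180,0,140,60,roi=(145,140,205,195)),.01),
 ('yhub',mask(im,22,45,100,80,roi=(325,220,365,260)),.028),('whub',mask(im,0,180,0,140,60,roi=(400,220,435,252)),.028),
 ('obase',mask(im,0,180,0,0,255,75,roi=(310,115,362,185)),.006),('bbase',mask(im,0,180,0,0,255,75,roi=(385,115,445,190)),.006)]:
    c=big(m); print(n,wrect(C,c,z),cv2.boundingRect(c))
for n,roi in [('pb',(140,215,195,255)),('po',(230,205,275,250))]:
    a=mask(im,0,180,0,0,255,75,roi=roi)|(mask(im,100,125,120,60,roi=roi) if n=='pb' else mask(im,5,25,130,90,roi=roi))
    a=cv2.morphologyEx(a,cv2.MORPH_CLOSE,np.ones((5,5)))
    print(n,wrect(C,big(a),.024))
E
```

```text
packblue (442.2, 301.2, 39.8, 38.4, 70.1) (155, 225, 21, 21)
packor (454.5, 95.6, 39.2, 38.0, 50.8) (242, 217, 23, 22)
ytray (625.0, 86.4, 97.3, 96.9, -6.3) (234, 137, 43, 43)
wtray (615.4, 296.0, 118.7, 114.2, 0.4) (145, 140, 48, 50)
yhub (420.9, -116.3, 42.1, 41.8, -2.6) (335, 230, 19, 19)
whub (423.1, -285.1, 42.2, 39.6, -3.4) (408, 227, 18, 19)
obase (636.7, -103.5, 101.4, 70.3, 7.8) (318, 132, 32, 41)
bbase (628.1, -294.3, 105.0, 71.2, -19.9) (395, 131, 35, 46)
pb (440.8, 298.5, 84.0, 40.6, 70.1)
po (453.7, 95.8, 79.2, 40.0, -39.0)
```

```bash
python3 -m crank '[[[-320,0,486,20,-1],[-320,0,486,20,-1],[-320,0,486,20,-1],[-320,0,486,20,-1],[-320,0,486,20,-1],[-320,0,486,20,-1],[-320,0,486,20,-1],[-320,0,486,20,-1]]]' 30
```

```text
time: 0.95
tool_pos: [0.4966, -0.3458, 0.2296]
eef_rot: [0.506, -0.494, 0.494, -0.506]
wrist_force: [0.5, -0.4, 0.0]
width: 1.002
```

```bash
python3 -m crank '[[[-143,0,108,0,-1],[-143,0,108,0,-1],[-143,0,108,0,-1],[-143,0,108,0,-1],[-143,0,108,0,-1],[-143,0,108,0,-1]]]'; python3 - <<'E'
from h import *
im,C,st=shot('wrist','w1.png'); print(st['tool_pos'],st['time'])
np.savez('w1.npz',K=C[0],D=C[1],R=C[2],e=C[3])
E
```

```text
time: 1.55
tool_pos: [0.6001, -0.2014, 0.2292]
eef_rot: [0.507, -0.493, 0.493, -0.507]
wrist_force: [-0.4, 0.4, 0.5]
width: 0.997
[ 0.60005141 -0.20137425  0.22921925] 1.55
```

View pics/w1.png

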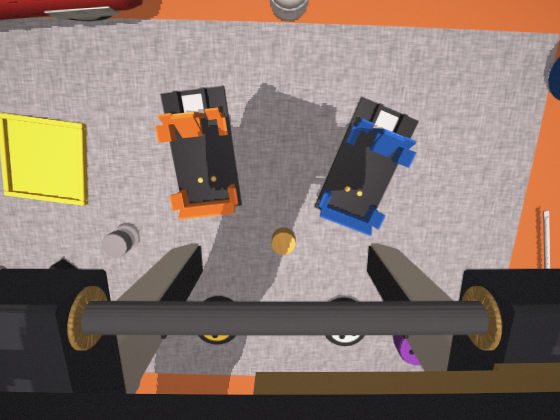

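The wrist view shows both cradles clear, orange around (200,150) and blue around (367,165), with their catches at the far (+x) end. I'll zoom in to read the geometry.

```bash
python3 - <<'E'
import cv2
t=cv2.imread("pics/w1.png")
cv2.imwrite("pics/w1b.png",cv2.resize(t[90:240,310:430],None,fx=4,fy=4,interpolation=cv2.INTER_CUBIC))
cv2.imwrite("pics/w1o.png",cv2.resize(t[80:230,145:265],None,fx=4,fy=4,interpolation=cv2.INTER_CUBIC))
E
```

```text
(no output)
```

View pics/w1b.png

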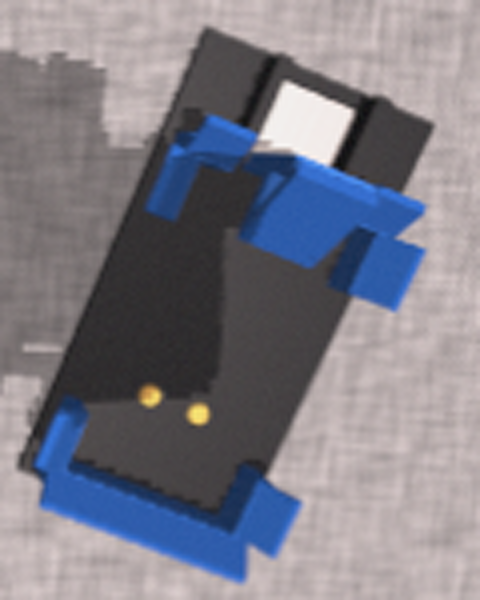

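View pics/w1o.png

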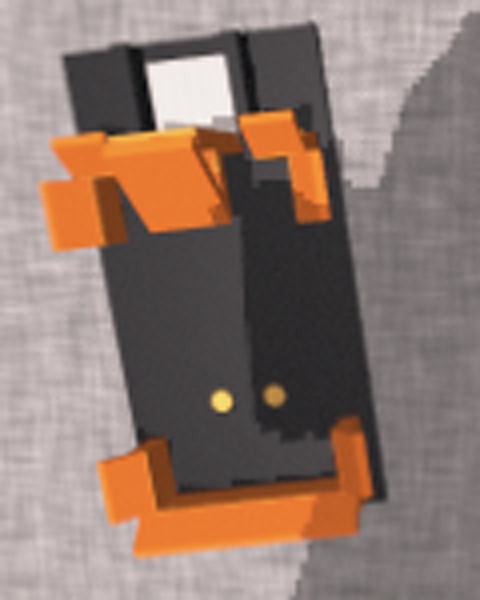

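```bash
python3 - <<'E'
from h import *
f=np.load('w1.npz');C=(f['K'],f['D'],f['R'],f['e'])
def P(l,off,z): return cast(C,[(off[0]+a/4,off[1]+b/4) for a,b in l],z)[:,:2]*1000
b=(310,90);o=(145,80)
for n,of,base,wall,nose,pins in [('blue',b,[(205,28),(433,125),(22,470),(262,470)],[(75,463),(215,512)],[(245,235),(312,266)],[(150,396),(198,414)]),
 ('orange',o,[(316,24),(62,57),(385,500),(138,440)],[(178,490),(335,478)],[(148,230),(230,220)],[(221,401),(274,395)])]:
    B=P(base,of,6);B=P(base,of,.006)
    e1=B[0]-B[2];e2=B[1]-B[3]
    h=[np.degrees(np.arctan2(v[1],v[0])) for v in(e1,e2,)]
    w=B[1]-B[0]; hw=np.degrees(np.arctan2(w[1],w[0]))
    W=P(wall,of,.006);N=P(nose,of,.033);G=P(pins,of,.006)
    hW=W[1]-W[0]
    print(n,'headings',np.round(h,1),'end',round(hw,1),'wall',np.degrees(np.arctan2(hW[1],hW[0])).round(1),'w',np.linalg.norm(w))
    a=np.radians(np.mean(h));u=np.array([np.cos(a),np.sin(a)]);v=np.array([-u[1],u[0]])
    cy=(B@v)[[0,1]].mean(); cx=(W@u).mean()+47; cx2=(N@u).mean()-31
    print(' edges v',(B@v).round(1),'u',(B@u).round(1),'cx wall',cx,'cx nose',cx2,'pins',(G@u).round(1),(G@v).round(1),'wall v',(W@v).round(1),'nose v',(N@v).round(1))
    print(' centre',u*cx+v*cy,u*cx2+v*cy)
E
```

```text
blue headings [-19.  -20.6] end -109.6 wall -108.0 w 71.95507654560635
 edges v [ -28.9 -100.9  -30.8  -99.3] u [759.  759.3 622.2 649. ] cx wall 677.8487451588171 cx nose 679.0208343941163 pins [657.5 657.7] [-57.8 -73.6] wall v [-45.  -91.6] nose v [-56.5 -77.1]
 centre [ 615.65566325 -290.9576389 ] [ 616.75826532 -291.35520883]
orange headings [7.7 8. ] end 98.3 wall -84.0 w 72.29644302674619
 edges v [-226.6 -154.3 -226.2 -154.7] u [687.1 686.5 549.8 576.4] cx wall 606.0086825772622 cx nose 606.2155137279933 pins [585.4 585.4] [-181.7 -197.9] wall v [-163.8 -212.1] nose v [-178.  -200.4]
 centre [ 626.3093148  -106.13457047] [ 626.51421727 -106.10639065]
```

```bash
python3 -m crank '[[[-505,0,-146,-68,-1],[-505,0,-146,-68,-1],[-505,0,-146,-68,-1],[-505,0,-146,-68,-1],[-505,0,-146,-68,-1],[-505,0,-146,-68,-1],[-505,0,-146,-68,-1],[-505,0,-146,-68,-1]]]';python3 - <<'E'
from h import *
print(tool(442,300,-20))
E
```

```text
time: 2.4
tool_pos: [0.4787, 0.179, 0.2299]
eef_rot: [0.696, -0.125, 0.125, -0.696]
wrist_force: [0.9, -0.2, -0.6]
width: 1.001
(array([-7.650e+01, -1.000e-01,  1.007e+02]), np.float64(-0.3744228995789598))
```

```bash
python3 -m crank '[[[-76,0,101,0,-1],[-76,0,101,0,-1],[-76,0,101,0,-1],[-76,0,101,0,-1],[-76,0,101,0,-1]]]';python3 - <<'E'
from h import *
im,C,st=shot('wrist','w2.png'); print(st['tool_pos'],st['time'])
np.savez('w2.npz',K=C[0],D=C[1],R=C[2],e=C[3])
c=big(mask(im,100,125,120,60,roi=(150,80,400,260)));print(wrect(C,c,.024),cv2.boundingRect(c))
E
```

```text
time: 2.9
tool_pos: [0.4438, 0.2992, 0.2295]
eef_rot: [0.696, -0.126, 0.126, -0.695]
wrist_force: [-0.4, -1.1, -0.1]
width: 0.999
[0.44375619 0.29920608 0.22945718] 2.9
(440.1, 300.8, 38.6, 38.2, 69.4) (265, 173, 34, 34)
```

View pics/w2.png

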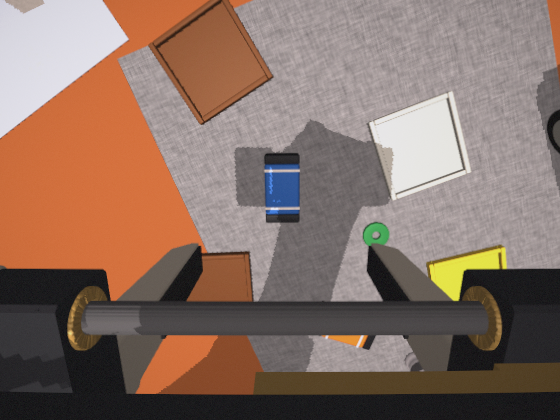

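```bash
python3 - <<'E'
from h import *
print(tool(440.5,301,-20.4,14))
E
```

```text
(array([ -4.3, 215.5,   1.4]), np.float64(-0.26557733487877044))
```

```bash
python3 -m crank '[[[-4,100,1,0,-1],[-4,100,1,0,-1],[-4,150,1,0,-1],[-4,175,1,0,-1],[-4,195,1,0,-1],[-4,210,1,0,-1],[-4,215,1,0,-1],[-4,215,1,0,-1]]]'; python3 -m crank '[[[0,0,0,0,1],[0,0,0,0,1],[0,0,0,0,1],[0,0,0,0,1],[0,0,0,0,1],[0,0,0,0,1],[0,0,0,0,1],[0,0,0,0,1]]]' 30
```

```text
time: 3.75
tool_pos: [0.4405, 0.3013, 0.0143]
eef_rot: [0.696, -0.127, 0.127, -0.695]
wrist_force: [-0.6, -0.1, -0.3]
width: 0.994
time: 4.55
tool_pos: [0.4401, 0.3029, 0.0146]
eef_rot: [-0.696, 0.126, -0.126, 0.696]
wrist_force: [0.9, 0.1, 1.6]
width: 0.434
```

```bash
python3 -m crank '[[[0,-20,0,0,1],[0,-60,0,0,1],[0,-110,0,0,1],[0,-160,0,0,1],[0,-190,0,0,1],[0,-190,0,0,1]]]';python3 - <<'E'
from h import *
im,C,st=shot('wrist','w3.png'); print(st['tool_pos'],st['time'])
print(tool(615.9,-291.8,-109.8))
c=big(mask(im,100,125,120,60,roi=(150,150,450,310)));print(wrect(C,c,st['tool_pos'][2]+.010),cv2.boundingRect(c))
E
```

```text
time: 5.15
tool_pos: [0.4413, 0.304, 0.2086]
eef_rot: [-0.694, 0.124, -0.128, 0.698]
wrist_force: [0.0, 0.4, -1.3]
width: 0.427
[0.44132398 0.30403311 0.20862053] 5.15
(array([ 373.1,   -0.7, -495.6]), np.float64(89.24726313692172))
(441.4, 306.5, 39.0, 33.5, -20.6) (245, 239, 80, 63)
```

View pics/w3.png

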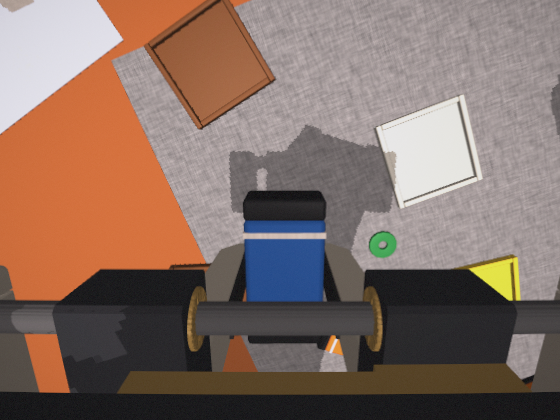

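```bash
python3 - <<'E'
from h import *
im=cv2.imread('pics/w3.png');st=telemetry.sense();C=cam('wrist',st)
print(st['tool_pos'])
Rm=R.from_quat(st['eef_rot']).as_matrix()
for p in [(285,239.5),(285,219),(285,192),(246,260),(323,260)]:
    P=cast(C,[p],st['tool_pos'][2]+.0097)[0]; print(p,((P-st['tool_pos'])@Rm*1000).round(1))
E
```

```text
[0.44056622 0.30320081 0.20630677]
(285, 239.5) [-0.4 -9.6 18.8]
(285, 219) [-0.5 -9.6 29.1]
(285, 192) [-0.5 -9.6 42.2]
(246, 260) [-19.6  -9.7   8.1]
(323, 260) [18.3 -9.6  8.1]
```

```bash
python3 -m crank '[[[373,0,-496,89,1],[373,0,-496,89,1],[373,0,-496,89,1],[373,0,-496,89,1],[373,0,-496,89,1],[373,0,-496,89,1],[373,0,-496,89,1],[373,0,-496,89,1]]]';python3 - <<'E'
from h import *
print(tool(615.9,-291.8,-109.8))
E
```

```text
time: 6.0
tool_pos: [0.5522, -0.0828, 0.2027]
eef_rot: [0.503, -0.499, 0.498, -0.501]
wrist_force: [0.7, 0.5, -1.5]
width: 0.431
(array([ 2.094e+02, -1.000e-01,  6.230e+01]), np.float64(20.176859742899893))
```

```bash
python3 -m crank '[[[209,0,62,20,1],[209,0,62,20,1],[209,0,62,20,1],[209,0,62,20,1],[209,0,62,20,1],[209,0,62,20,1],[209,0,62,20,1],[209,0,62,20,1]]]';python3 - <<'E'
from h import *
print(tool(615.9,-291.8,-109.8,95))
E
```

```text
time: 6.8
tool_pos: [0.6173, -0.2867, 0.2035]
eef_rot: [-0.41, 0.577, -0.575, 0.41]
wrist_force: [0.1, -0.8, -1.5]
width: 0.429
(array([  5.4, 108.5,   0.6]), np.float64(0.6388797493984981))
```

```bash
python3 -m crank '[[[4,50,1,1,1],[4,90,1,1,1],[4,105,1,1,1],[4,108,1,1,1],[4,108,1,1,1]]]';python3 - <<'E'
from h import *
im,C,st=shot('wrist','w4.png')
print(tool(615.9,-291.8,-109.8,24))
E
```

```text
time: 7.3
tool_pos: [0.6179, -0.2926, 0.0975]
eef_rot: [0.404, -0.58, 0.58, -0.405]
wrist_force: [0.1, -0.1, -1.6]
width: 0.428
(array([-0.3, 74.2, -2.8]), np.float64(-0.44484425286441365))
```

View pics/w4.png

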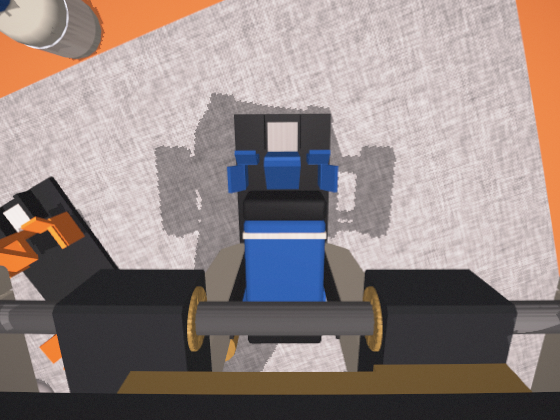

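```bash
python3 -m crank '[[[0,20,-2,0,1],[0,35,-2,0,1],[0,45,-2,0,1],[0,52,-2,0,1],[0,58,-2,0,1],[0,64,-2,0,1],[0,70,-2,0,1],[0,74,-2,0,1]]]' 40; python3 - <<'E'
from h import *
print(tool(615.9,-291.8,-109.8,20))
E
```

```text
time: 8.15
tool_pos: [0.6153, -0.2924, 0.0221]
eef_rot: [-0.404, 0.58, -0.58, 0.404]
wrist_force: [-1.6, 0.2, -1.2]
width: 0.426
(array([-0.8,  2.1,  0.4]), np.float64(-0.48389683874836464))
```

```bash
python3 -m crank '[[[0,2,0,0,1],[0,3,0,0,1],[0,4,0,0,1],[0,5,0,0,1],[0,5,0,0,1]]]'; python3 - <<'E'
from h import *
im,C,st=shot('wrist','w5.png');im,C,st=shot('scene','s5.png')
cv2.imwrite("pics/s5c.png",cv2.resize(im[195:365,70:330],None,fx=3,fy=3,interpolation=cv2.INTER_CUBIC))
print(st['wrist_force'],st['tool_pos'])
E
```

```text
time: 8.65
tool_pos: [0.6155, -0.2924, 0.0206]
eef_rot: [0.404, -0.58, 0.58, -0.404]
wrist_force: [-7.9, 4.6, 25.1]
width: 0.428
[-7.82411034  4.3155159  26.57182516] [ 0.61548012 -0.29242679  0.02062748]
```

View pics/w5.png

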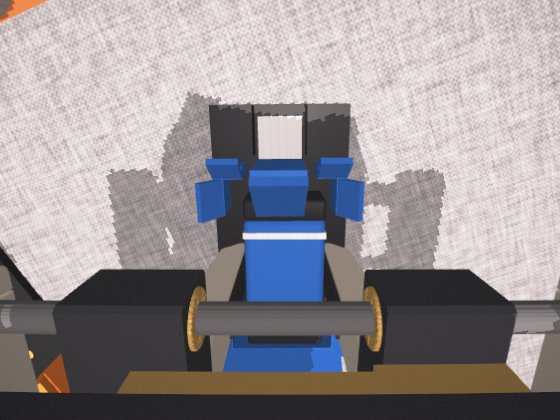

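View pics/s5c.png

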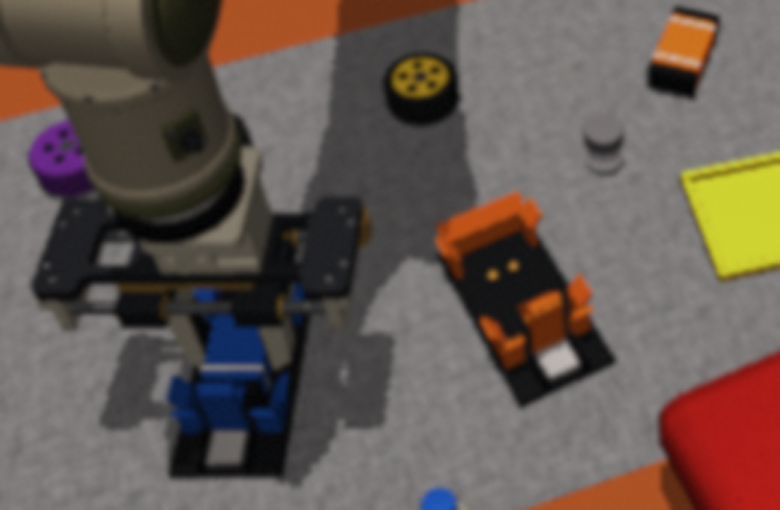

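The catch nose (280,190 in the wrist view) sits over the pack's end, and the floor contact is at the expected height. I'll release.

```bash
python3 -m crank '[[[0,-3,0,0,1],[0,-4,0,0,1],[0,-4,0,0,-0.5],[0,-4,0,0,-0.5],[0,-4,0,0,-0.5],[0,-4,0,0,-0.5],[0,-4,0,0,-0.5]]]' 30; python3 -m crank '[[[0,-30,0,0,-0.5],[0,-70,0,0,-0.5],[0,-120,0,0,-1],[0,-170,0,0,-1],[0,-205,0,0,-1],[0,-205,0,0,-1]]]'; python3 - <<'E'
from h import *
im,C,st=shot('wrist','w6.png')
cv2.imwrite("pics/w6c.png",cv2.resize(im[90:250,200:400],None,fx=3,fy=3))
print(tool(454,96,51),st['tool_pos'])
E
```

```text
time: 9.45
tool_pos: [0.6153, -0.2924, 0.0214]
eef_rot: [-0.404, 0.58, -0.58, 0.404]
wrist_force: [1.0, 0.3, 0.2]
width: 0.743
time: 10.05
tool_pos: [0.6176, -0.2937, 0.2325]
eef_rot: [0.402, -0.578, 0.583, -0.406]
wrist_force: [0.6, 0.3, -0.0]
width: 0.994
(array([-308.5,   -1.4, -287.2]), np.float64(18.710072583549334)) [ 0.61759464 -0.29370647  0.23249267]
```

View pics/w6c.png

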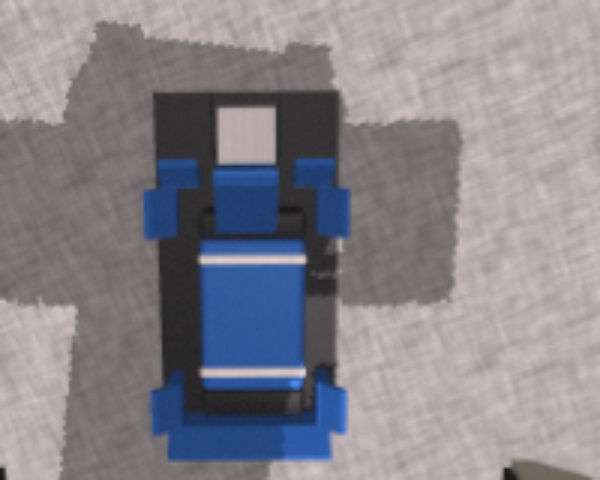

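```bash
python3 -m crank '[[[-308,0,-287,-70,-1],[-308,0,-287,-70,-1],[-308,0,-287,-70,-1],[-308,0,-287,-70,-1],[-308,0,-287,-70,-1],[-308,0,-287,-70,-1],[-308,0,-287,-70,-1],[-308,0,-287,-70,-1]]]'; python3 - <<'E'
from h import *
st=telemetry.sense();print(st['q'].round(2),tool(454,96,51))
E
```

```text
time: 10.9
tool_pos: [0.4592, 0.0781, 0.2255]
eef_rot: [0.662, -0.249, 0.248, -0.662]
wrist_force: [0.9, 0.3, 0.4]
width: 1.0
[-0.11  0.31 -0.23  2.17  0.11  0.68 -1.13] (array([-15.7,   0. ,  10.1]), np.float64(87.83573091111026))
```

```bash
python3 -m crank '[[[-15,0,10,-92,-1],[-15,0,10,-92,-1],[-15,0,10,-92,-1],[-15,0,10,-92,-1],[-15,0,10,-92,-1],[-15,0,10,-92,-1],[-15,0,10,-92,-1],[-15,0,10,-92,-1]]]';  python3 - <<'E'
from h import *
st=telemetry.sense();print(st['q'].round(2),tool(454,96,51))
E
```

```text
time: 11.7
tool_pos: [0.4555, 0.0939, 0.2253]
eef_rot: [-0.686, -0.168, 0.17, 0.687]
wrist_force: [-0.5, 0.3, -0.9]
width: 0.999
[ 0.09  0.34 -0.54  2.16  0.26  0.71 -0.14] (array([-0.4,  0. ,  2.5]), np.float64(-23.393163410813955))
```

```bash
python3 -m crank '[[[0,0,2,-8,-1],[0,0,2,-16,-1],[0,0,2,-23,-1],[0,0,2,-23,-1],[0,0,2,-23,-1]]]';  python3 - <<'E'
from h import *
im,C,st=shot('wrist','w7.png'); print(st['tool_pos'],st['time'],st['q'].round(2))
c=big(mask(im,5,20,150,120,roi=(200,100,360,255)));print(wrect(C,c,.024),cv2.boundingRect(c))
E
```

```text
time: 12.2
tool_pos: [0.455, 0.0956, 0.2258]
eef_rot: [-0.64, -0.298, 0.299, 0.641]
wrist_force: [-0.5, 0.7, -0.4]
width: 0.998
[0.45501142 0.09562208 0.22581024] 12.2 [ 0.17  0.36 -0.64  2.15  0.32  0.73  0.19]
(453.4, 96.2, 39.5, 38.4, -39.2) (267, 173, 35, 35)
```

View pics/w7.png

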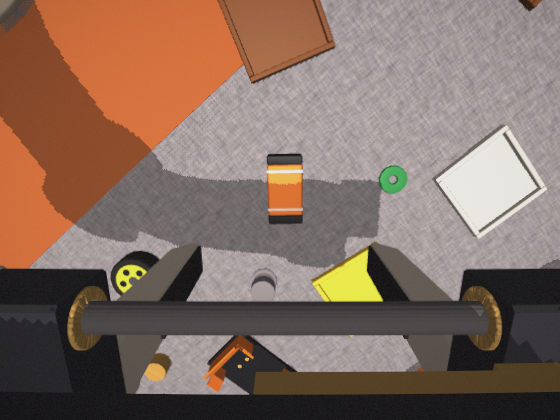

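```bash
python3 - <<'E'
from h import *
print(tool(453.6,96.1,50.9,14))
E
```

```text
(array([ -0.5, 212. ,   1.2]), np.float64(-0.8653818846944716))
```

```bash
python3 -m crank '[[[0,50,1,-1,-1],[0,100,1,-1,-1],[0,150,1,-1,-1],[0,175,1,-1,-1],[0,195,1,-1,-1],[0,207,1,-1,-1],[0,212,1,-1,-1],[0,212,1,-1,-1]]]'; python3 -m crank '[[[0,0,0,0,1],[0,0,0,0,1],[0,0,0,0,1],[0,0,0,0,1],[0,0,0,0,1],[0,0,0,0,1],[0,0,0,0,1],[0,0,0,0,1]]]' 40;  python3 -m crank '[[[0,-20,0,0,1],[0,-60,0,0,1],[0,-110,0,0,1],[0,-160,0,0,1],[0,-190,0,0,1],[0,-190,0,0,1]]]';python3 - <<'E'
from h import *
im,C,st=shot('wrist','w8.png'); print(st['tool_pos'],st['time'])
print(tool(626.3,-106,97.9))
E
```

```text
time: 13.05
tool_pos: [0.4544, 0.0967, 0.0142]
eef_rot: [0.638, 0.305, -0.306, -0.638]
wrist_force: [0.1, -0.3, -0.1]
width: 1.001
time: 13.85
tool_pos: [0.4548, 0.0965, 0.0146]
eef_rot: [0.638, 0.306, -0.306, -0.638]
wrist_force: [0.3, -0.3, 1.5]
width: 0.425
time: 14.45
tool_pos: [0.4563, 0.0967, 0.208]
eef_rot: [0.638, 0.307, -0.303, -0.637]
wrist_force: [-0.3, 0.3, -2.1]
width: 0.424
[0.45625457 0.09674439 0.20800735] 14.45
(array([ -50.3,    0.6, -259.8]), np.float64(-46.748499859500555))
```

View pics/w8.png

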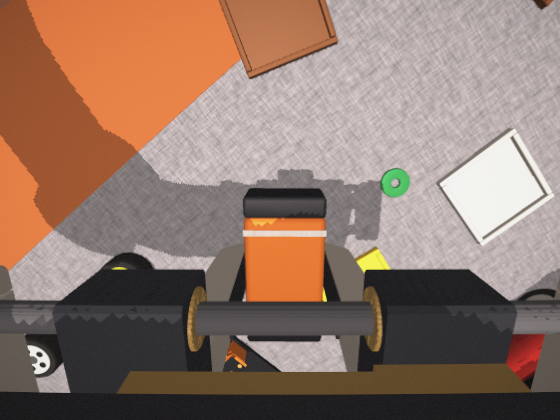

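```bash
python3 -m crank '[[[-50,0,-260,-47,1],[-50,0,-260,-47,1],[-50,0,-260,-47,1],[-50,0,-260,-47,1],[-50,0,-260,-47,1],[-50,0,-260,-47,1],[-50,0,-260,-47,1],[-50,0,-260,-47,1]]]';python3 - <<'E'
from h import *
print(tool(627.0,-106,97.9,95))
E
```

```text
time: 15.3
tool_pos: [0.6249, -0.1044, 0.2023]
eef_rot: [-0.462, -0.534, 0.535, 0.464]
wrist_force: [-0.7, 0.7, -1.7]
width: 0.428
(array([ -2.1, 107.3,  -2.2]), np.float64(0.2685526377847651))
```

```bash
python3 -m crank '[[[-1,50,-2,0,1],[-1,90,-2,0,1],[-1,104,-2,0,1],[-1,107,-2,0,1],[-1,107,-2,0,1]]]';python3 - <<'E'
from h import *
im,C,st=shot('wrist','w9.png')
print(tool(627.0,-106,97.9,24))
E
```

```text
time: 15.8
tool_pos: [0.6286, -0.1047, 0.0985]
eef_rot: [0.463, 0.535, -0.535, -0.462]
wrist_force: [-0.2, -0.3, -1.6]
width: 0.426
(array([-0.6, 75.2,  2.3]), np.float64(0.37162359880555584))
```

View pics/w9.png

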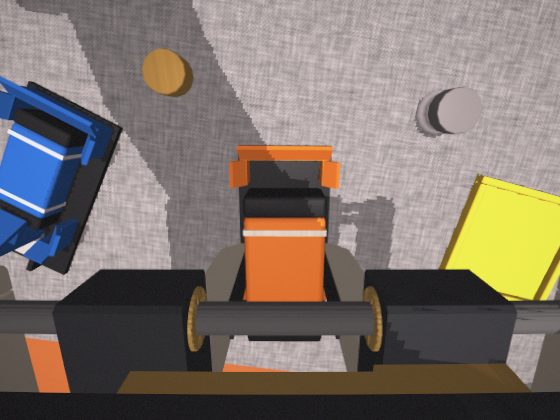

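```bash
python3 -m crank '[[[-1,20,2,0,1],[-1,35,2,0,1],[-1,45,2,0,1],[-1,52,2,0,1],[-1,58,2,0,1],[-1,64,2,0,1],[-1,70,2,0,1],[-1,74,2,0,1]]]'; python3 -m crank '[[[0,2,0,0,1],[0,4,0,0,1],[0,6,0,0,1],[0,6,0,0,1]]]'; python3 - <<'E'
from h import *
im,C,st=shot('scene','s9.png')
cv2.imwrite("pics/s9c.png",cv2.resize(im[195:365,70:330],None,fx=3,fy=3,interpolation=cv2.INTER_CUBIC))
print(st['wrist_force'],st['tool_pos'])
E
```

```text
time: 16.65
tool_pos: [0.6263, -0.1073, 0.0231]
eef_rot: [-0.463, -0.535, 0.535, 0.463]
wrist_force: [-0.8, -0.1, -2.5]
width: 0.429
time: 17.05
tool_pos: [0.6268, -0.1071, 0.0206]
eef_rot: [-0.464, -0.534, 0.535, 0.462]
wrist_force: [-8.6, -1.5, 27.9]
width: 0.429
[-8.62074862 -1.51196724 27.8914265 ] [ 0.62681082 -0.1071427   0.02063995]
```

View pics/s9c.png

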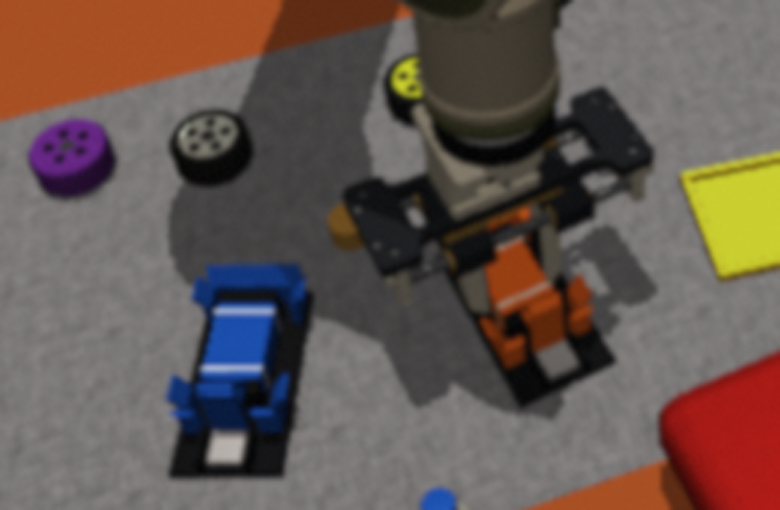

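```bash
python3 -m crank '[[[0,-4,0,0,1],[0,-5,0,0,1],[0,-5,0,0,-0.5],[0,-5,0,0,-0.5],[0,-5,0,0,-0.5],[0,-5,0,0,-0.5],[0,-5,0,0,-0.5]]]' 30; python3 -m crank '[[[0,-30,0,0,-0.5],[0,-70,0,0,-0.5],[0,-120,0,0,-1],[0,-170,0,0,-1],[0,-205,0,0,-1],[0,-205,0,0,-1]]]'; python3 - <<'E'
from h import *
im,C,st=shot('wrist','w10.png')
np.savez('w10.npz',K=C[0],D=C[1],R=C[2],e=C[3])
print(tool(421,-116,90),st['tool_pos'])
E
```

```text
time: 17.8
tool_pos: [0.6264, -0.1072, 0.0225]
eef_rot: [-0.463, -0.535, 0.535, 0.463]
wrist_force: [0.4, 0.7, -0.4]
width: 0.745
time: 18.4
tool_pos: [0.6287, -0.1067, 0.2329]
eef_rot: [0.465, 0.536, -0.533, -0.461]
wrist_force: [0.6, 0.2, -0.4]
width: 0.991
(array([ 20.8,  -0.9, 205.6]), np.float64(8.204761566744054)) [ 0.62870056 -0.10670485  0.23287141]
```

View pics/w10.png

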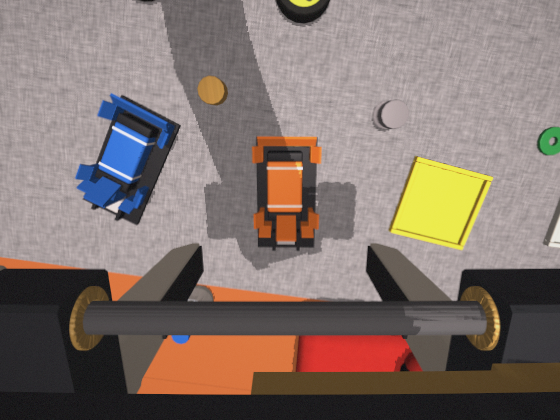

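```bash
python3 -m crank '[[[20,0,205,8,-1],[20,0,205,8,-1],[20,0,205,8,-1],[20,0,205,8,-1],[20,0,205,8,-1],[20,0,205,8,-1],[20,0,205,8,-1]]]'; python3 - <<'E'
from h import *
f=np.load('w10.npz');C=(f['K'],f['D'],f['R'],f['e'])
print(wrect(C,big(mask(cv2.imread('pics/w10.png'),22,35,120,80,roi=(380,140,500,265))),.01))
im,C,st=shot('wrist','w11.png'); print(st['tool_pos'],st['q'].round(2))
for n,m in [('y',mask(im,22,40,120,90,roi=(180,100,390,260)))]:
    c=big(m);print(n,wrect(C,c,.028),cv2.boundingRect(c))
E
```

```text
time: 19.15
tool_pos: [0.4218, -0.117, 0.2274]
eef_rot: [0.499, 0.501, -0.501, -0.499]
wrist_force: [0.6, -0.0, 0.7]
width: 0.999
(623.5, 84.6, 100.3, 97.3, 84.1)
[ 0.4218455  -0.11697045  0.22744078] [ 0.86  0.38 -0.93  2.19  0.45  0.76  1.2 ]
y (420.2, -116.9, 43.1, 41.7, 27.1) (265, 171, 39, 39)
```

View pics/w11.png

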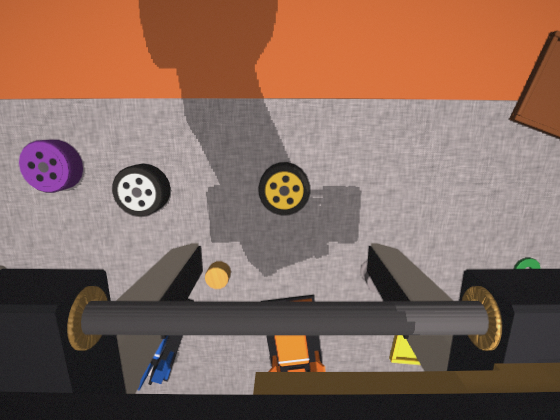

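```bash
python3 -m crank '[[[0,50,1,0,-1],[0,100,1,0,-1],[0,150,1,0,-1],[0,175,1,0,-1],[0,192,1,0,-1],[0,203,1,0,-1],[0,207,1,0,-1],[0,207,1,0,-1]]]'; python3 -m crank '[[[0,0,0,0,1],[0,0,0,0,1],[0,0,0,0,1],[0,0,0,0,1],[0,0,0,0,1],[0,0,0,0,1]]]' 20;  python3 -m crank '[[[0,-20,0,0,1],[0,-60,0,0,1],[0,-110,0,0,1],[0,-130,0,0,1],[0,-130,0,0,1]]]';python3 - <<'E'
from h import *
im,C,st=shot('wrist','w12.png'); print(st['tool_pos'],st['q'].round(2))
print(tool(624.3,85.5,84))
E
```

```text
time: 20.0
tool_pos: [0.4204, -0.1162, 0.0197]
eef_rot: [-0.498, -0.501, 0.502, 0.499]
wrist_force: [-0.0, 1.5, 0.6]
width: 1.005
time: 20.6
tool_pos: [0.4198, -0.1171, 0.0209]
eef_rot: [0.499, 0.501, -0.501, -0.499]
wrist_force: [-0.6, 0.2, 5.0]
width: 0.64
time: 21.1
tool_pos: [0.4207, -0.1175, 0.153]
eef_rot: [0.501, 0.501, -0.5, -0.498]
wrist_force: [-0.1, -0.1, -1.2]
width: 0.637
[ 0.42065613 -0.11745733  0.15295649] [ 0.72  0.48 -0.79  2.28  0.63  0.59  1.02]
(array([ 202.6,    0.3, -204.7]), np.float64(6.139382243470351))
```

View pics/w12.png

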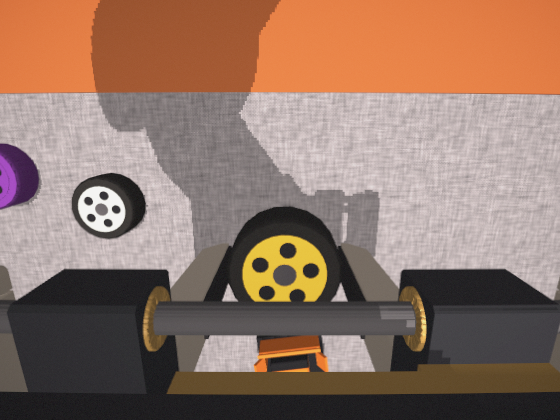

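```bash
python3 -m crank '[[[203,0,-205,6,1],[203,0,-205,6,1],[203,0,-205,6,1],[203,0,-205,6,1],[203,0,-205,6,1],[203,0,-205,6,1],[203,0,-205,6,1],[203,0,-205,6,1]]]';python3 - <<'E'
from h import *
im,C,st=shot('wrist','w13.png'); print(st['tool_pos'])
print(tool(624.3,85.5,84,25))
E
```

```text
time: 21.95
tool_pos: [0.6229, 0.0876, 0.1482]
eef_rot: [-0.524, -0.474, 0.476, 0.525]
wrist_force: [-0.7, -0.6, -0.7]
width: 0.636
[0.62288603 0.0876458  0.14821583]
(array([ -0.5, 123.6,  -2.3]), np.float64(0.2746111207361963))
```

View pics/w13.png

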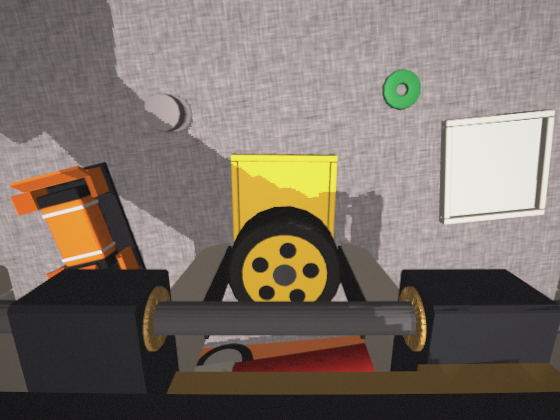

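```bash
python3 -m crank '[[[0,50,-2,0,1],[0,80,-2,0,1],[0,100,-2,0,1],[0,112,-2,0,1],[0,118,-2,0,1],[0,122,-2,0,1],[0,124,-2,0,1],[0,125,-2,0,1]]]';python3 -m crank '[[[0,0,0,0,1],[0,0,0,0,0],[0,0,0,0,-0.1],[0,0,0,0,-0.6],[0,0,0,0,-0.6],[0,0,0,0,-0.6],[0,0,0,0,-0.6]]]'
```

```text
time: 22.8
tool_pos: [0.6262, 0.0867, 0.0262]
eef_rot: [0.525, 0.474, -0.474, -0.524]
wrist_force: [-0.1, 0.5, -0.3]
width: 0.64
time: 23.5
tool_pos: [0.6258, 0.0868, 0.0256]
eef_rot: [-0.525, -0.474, 0.474, 0.525]
wrist_force: [-0.4, 0.3, -0.8]
width: 0.8
```

```bash
python3 -m crank '[[[0,-30,0,0,-0.6],[0,-70,0,0,-0.6],[0,-120,0,0,-1],[0,-170,0,0,-1],[0,-205,0,0,-1],[0,-205,0,0,-1]]]'; python3 - <<'E'
from h import *
im,C,st=shot('wrist','w14.png')
np.savez('w14.npz',K=C[0],D=C[1],R=C[2],e=C[3])
print(tool(423,-285,4),st['tool_pos'])
E
```

```text
time: 24.1
tool_pos: [0.6279, 0.0879, 0.2359]
eef_rot: [0.526, 0.477, -0.472, -0.523]
wrist_force: [0.1, 0.2, 0.3]
width: 0.994
(array([-390.7,   -1. ,  165.2]), np.float64(80.20207089698266)) [0.62785937 0.08793669 0.23590783]
```

View pics/w14.png

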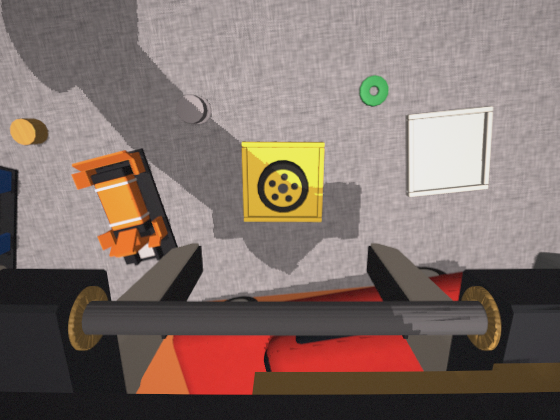

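```bash
python3 -m crank '[[[-391,0,165,80,-1],[-391,0,165,80,-1],[-391,0,165,80,-1],[-391,0,165,80,-1],[-391,0,165,80,-1],[-391,0,165,80,-1],[-391,0,165,80,-1],[-391,0,165,80,-1]]]'; python3 - <<'E'
from h import *
f=np.load('w14.npz');C=(f['K'],f['D'],f['R'],f['e'])
P=cast(C,[(407,115),(492,107),(489,187),(409,196)],.01)[:,:2]*1000
print(P.round(1),P.mean(0),[np.degrees(np.arctan2(*(P[i]-P[j])[::-1])).round(1) for i,j in((1,0),(2,3),(3,0),(2,1))])
print(tool(423,-285,4))
E
```

```text
time: 24.95
tool_pos: [0.432, -0.2657, 0.2295]
eef_rot: [-0.701, -0.092, 0.094, 0.701]
wrist_force: [1.2, 0.1, 0.4]
width: 0.998
[[559.6 237.1]
 [560.  334.9]
 [654.  337.7]
 [655.5 239.5]] [607.26479034 287.30071053] [np.float64(89.8), np.float64(90.9), np.float64(1.4), np.float64(1.7)]
(array([-13.7,   0. , -16.2]), np.float64(11.115949414779976))
```

```bash
python3 -m crank '[[[-13,0,-16,8,-1],[-13,0,-16,11,-1],[-13,0,-16,11,-1],[-13,0,-16,11,-1]]]'; python3 - <<'E'
from h import *
im,C,st=shot('wrist','w15.png'); print(st['tool_pos'],st['q'].round(2))
c=big(mask(im,0,180,0,150,60,roi=(255,160,315,215)));print(wrect(C,c,.028),cv2.boundingRect(c))
E
```

```text
time: 25.35
tool_pos: [0.4255, -0.2826, 0.2298]
eef_rot: [-0.706, -0.028, 0.029, 0.707]
wrist_force: [-0.4, 0.9, 0.4]
width: 1.0
[ 0.42554044 -0.28256345  0.22977016] [ 0.8   0.37 -0.43  2.06  0.23  0.75  0.31]
(422.1, -284.6, 41.1, 40.7, 4.7) (264, 175, 37, 36)
```

View pics/w15.png

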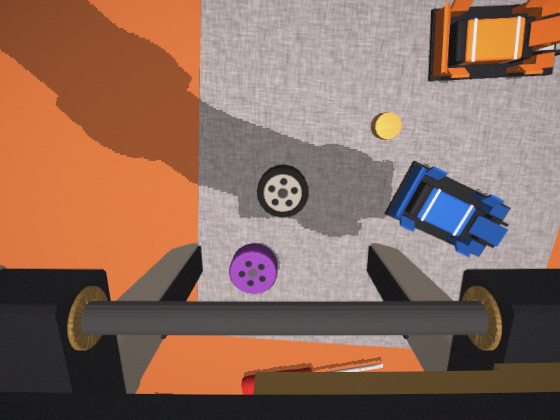

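```bash
python3 -m crank '[[[-3,50,-2,0,-1],[-3,100,-2,0,-1],[-3,150,-2,0,-1],[-3,175,-2,0,-1],[-3,194,-2,0,-1],[-3,205,-2,0,-1],[-3,209,-2,0,-1],[-3,209,-2,0,-1]]]'; python3 -m crank '[[[0,0,0,0,1],[0,0,0,0,1],[0,0,0,0,1],[0,0,0,0,1],[0,0,0,0,1],[0,0,0,0,1]]]' 20;  python3 -m crank '[[[0,-20,0,0,1],[0,-60,0,0,1],[0,-110,0,0,1],[0,-150,0,0,1],[0,-150,0,0,1]]]';python3 - <<'E'
from h import *
im,C,st=shot('wrist','w16.png'); print(st['tool_pos'],st['q'].round(2))
print(tool(607.5,287.3,1.5))
E
```

```text
time: 26.2
tool_pos: [0.4232, -0.285, 0.0216]
eef_rot: [-0.706, -0.028, 0.028, 0.707]
wrist_force: [-0.4, 0.4, -0.0]
width: 1.001
time: 26.8
tool_pos: [0.4231, -0.2856, 0.0219]
eef_rot: [0.707, 0.028, -0.027, -0.706]
wrist_force: [-1.1, -0.8, 5.0]
width: 0.641
time: 27.3
tool_pos: [0.4249, -0.2865, 0.1762]
eef_rot: [0.708, 0.03, -0.025, -0.705]
wrist_force: [-0.7, -0.2, -0.0]
width: 0.64
[ 0.42486942 -0.28648879  0.17616616] [ 0.79  0.45 -0.42  2.12  0.31  0.62  0.23]
(array([227.4,  -0.9, 557.6]), np.float64(2.9228747047357473))
```

View pics/w16.png

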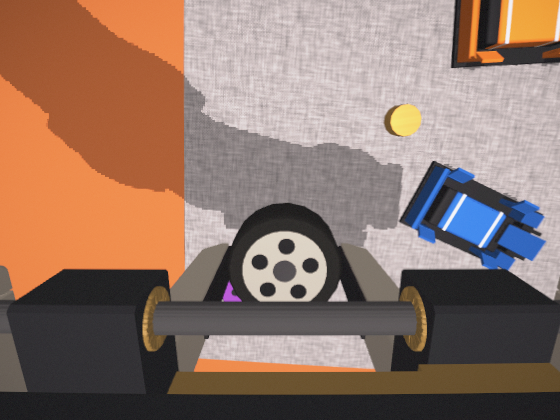

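```bash
python3 -m crank '[[[227,0,558,3,1],[227,0,558,3,1],[227,0,558,3,1],[227,0,558,3,1],[227,0,558,3,1],[227,0,558,3,1],[227,0,558,3,1],[227,0,558,3,1]]]';python3 - <<'E'
from h import *
print(tool(607.5,287.3,1.5))
E
```

```text
time: 28.15
tool_pos: [0.5438, 0.0976, 0.1699]
eef_rot: [0.707, 0.008, -0.01, -0.707]
wrist_force: [1.1, -0.2, -0.4]
width: 0.639
(array([ 68.6,  -0.3, 188. ]), np.float64(-0.011387934923916987))
```

```bash
python3 -m crank '[[[69,0,188,0,1],[69,0,188,0,1],[69,0,188,0,1],[69,0,188,0,1],[69,0,188,0,1],[69,0,188,0,1],[69,0,188,0,1]]]';python3 - <<'E'
from h import *
im,C,st=shot('wrist','w17.png'); print(st['tool_pos'])
print(tool(607.5,287.3,1.5,25.5))
E
```

```text
time: 28.85
tool_pos: [0.6078, 0.2837, 0.17]
eef_rot: [0.708, 0.008, -0.01, -0.706]
wrist_force: [-0.4, -0.7, -0.6]
width: 0.639
[0.60777678 0.28372925 0.16996988]
(array([ -0.2, 145. ,   4.2]), np.float64(-0.11152322634441703))
```

View pics/w17.png

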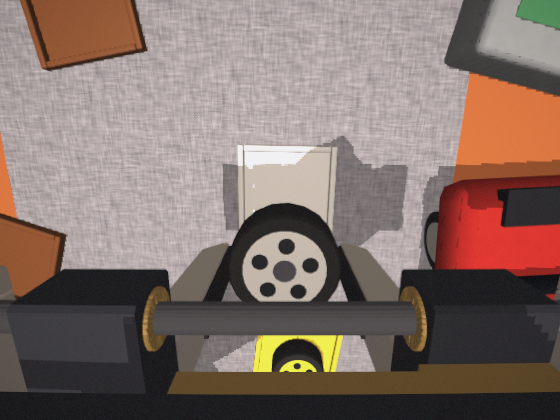

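```bash
python3 -m crank '[[[0,0,4,-64,1],[0,0,4,-64,1],[0,0,4,-64,1],[0,0,4,-64,1],[0,0,4,-64,1],[0,0,4,-64,1],[0,0,4,-64,1],[0,0,4,-64,1]]]';python3 -m crank '[[[0,0,0,-8,1],[0,0,0,-16,1],[0,0,0,-24,1],[0,0,0,-24,1]]]';python3 - <<'E'
from h import *
print(tool(607.5,287.3,89,25.5))
E
```

```text
time: 29.7
tool_pos: [0.6086, 0.287, 0.1713]
eef_rot: [0.594, 0.383, -0.384, -0.594]
wrist_force: [0.1, -0.6, -0.0]
width: 0.64
time: 30.1
tool_pos: [0.6086, 0.2872, 0.1711]
eef_rot: [0.502, 0.497, -0.498, -0.502]
wrist_force: [-0.3, -0.6, -0.8]
width: 0.639
(array([  0.2, 145.6,   1. ]), np.float64(0.4611873502586832))
```

```bash
python3 -m crank '[[[0,50,1,0,1],[0,90,1,0,1],[0,115,1,0,1],[0,130,1,0,1],[0,138,1,0,1],[0,143,1,0,1],[0,145,1,0,1],[0,146,1,0,1]]]';python3 -m crank '[[[0,0,0,0,1],[0,0,0,0,0],[0,0,0,0,-0.1],[0,0,0,0,-0.6],[0,0,0,0,-0.6],[0,0,0,0,-0.6],[0,0,0,0,-0.6]]]'; python3 -m crank '[[[0,-30,0,0,-0.6],[0,-70,0,0,-0.6],[0,-120,0,0,-1],[0,-170,0,0,-1],[0,-205,0,0,-1],[0,-205,0,0,-1]]]';python3 -m crank '[[[0,-20,70,0,-1],[0,-20,120,0,-1],[0,-20,120,0,-1],[0,-20,120,0,-1]]]'; python3 - <<'E'
from h import *
im,C,st=shot('top','t18.png');cv2.imwrite("pics/t18c.png",cv2.resize(im[110:270,90:490],None,fx=2,fy=2,interpolation=cv2.INTER_CUBIC))
im,C,st=shot('wrist','w18.png')
im,C,st=shot('scene','s18.png');cv2.imwrite("pics/s18c.png",cv2.resize(im[190:360,100:460],None,fx=2.2,fy=2.2,interpolation=cv2.INTER_CUBIC))
print(st['tool_pos'],st['time'])
E
```

```text
time: 30.9
tool_pos: [0.6078, 0.2898, 0.0265]
eef_rot: [0.503, 0.498, -0.497, -0.502]
wrist_force: [-0.0, 0.2, -0.8]
width: 0.639
time: 31.6
tool_pos: [0.6073, 0.2895, 0.0256]
eef_rot: [-0.502, -0.498, 0.498, 0.502]
wrist_force: [-0.2, -0.7, -0.4]
width: 0.798
time: 32.2
tool_pos: [0.6089, 0.2914, 0.2363]
eef_rot: [0.503, 0.5, -0.495, -0.502]
wrist_force: [0.3, 0.3, -0.5]
width: 0.998
time: 32.6
tool_pos: [0.4841, 0.2907, 0.2509]
eef_rot: [0.502, 0.498, -0.499, -0.501]
wrist_force: [1.0, 0.3, -0.5]
width: 1.001
[0.4876584  0.29028552 0.25037937] 32.7
```

View pics/t18c.png

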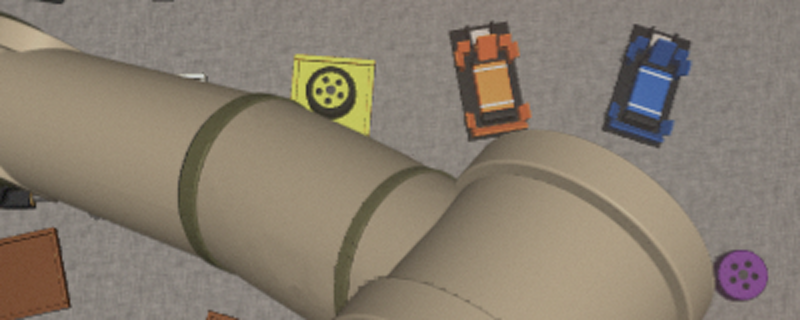

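View pics/w18.png

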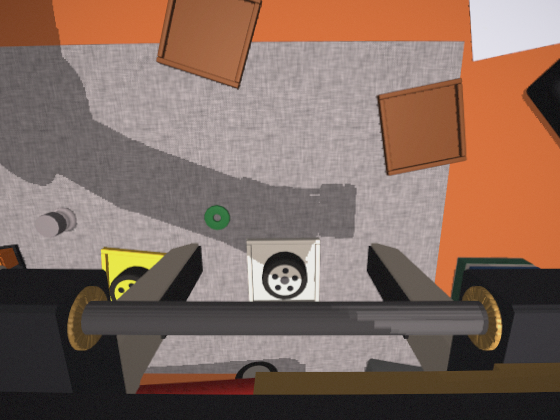

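View pics/s18c.png

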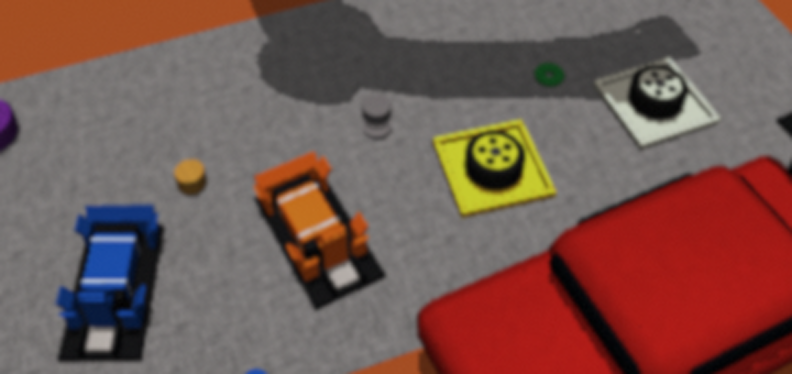

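All four parts are in place. The wheels lie flat in the matching trays, and both catch noses are over the pack ends. I'll let the arm settle, then hand in.

```bash
python3 -m crank '[[[0,0,0,0,-1],[0,0,0,0,-1],[0,0,0,0,-1],[0,0,0,0,-1],[0,0,0,0,-1]]]'; python3 - <<'E'
from bench import workorder
print(workorder.hand_in())
E
```

```text
time: 33.25
tool_pos: [0.4875, 0.2906, 0.2505]
eef_rot: [-0.502, -0.498, 0.498, 0.502]
wrist_force: [-0.5, -0.3, 0.3]
width: 1.0
the job is handed in; nothing more can be done
None
```

I pressed the blue pack and then the orange pack into their own cradles. I then laid the yellow-hub and white-hub wheels in their matching trays and handed the job in at about 33 s of the 112 s allowed.

**Packs:** I pressed each pack down until it met the cradle floor, at about 25–28 N. Both stopped at the expected height, and the pictures after release show each catch nose back over its pack's end.

**Wheels:** The last wrist and scene views show both wheels flat inside their trays. I let each one go about 1–2 mm above the tray floor.

**Arm and decoys:** The arm ended clear, with the gripper open and touching nothing. I did not touch the purple wheel or the brown trays.

No check failed. I judged the catches from the pictures, as their joint values can't be read.

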